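Feed a framed glass plate over the viewing window and secure it

ROBOT

A 6-joint arm with a two-finger parallel gripper is mounted at the origin on the work surface. World frame = base frame: x ahead of the robot, y to its left, z up, the work surface at z = 0. Lengths are in m, angles in rad, forces in N, time in s.
With the tool pointing down it reaches from about 0.375 to 0.975 m from the base axis. Payload 3.8 kg.
Tool frame: the origin (TCP) lies midway between the tips of the shut fingers; the grasp point (between the pads) lies 19 mm behind it; x points along the fingers, z is the direction in which the jaws open and shut, and the axes are right-handed (so a half turn about x gives the same grasp; the last joint's range is limited). The gripper opens to 85 mm and grips with 20 to 120 N. Pads are 22 mm wide; open, the fingers measure 114 mm over their backs; the gripper's body (76 mm by 85 mm) begins 54 mm behind the grasp point. The pads swing forward as they close: fully open they stand 13 mm farther back than shut.
Start: joints at [1.286, 0.264, 1.604, -0, 1.274, -0.037], TCP at [0.166, 0.654, 0.231] pointing down, gripper open.
Joint ranges: [-2.63, 2.63], [-0.94, 2.18], [0.31, 2.57], [-1.31, 4.45], [0, 2.66], [-2.55, 2.55]. Speed limits (rad/s): [2.57, 2.57, 3.14, 3.14, 3.14, 3.14].

INTERFACE

Orientations are given as a rotation vector (axis times angle).
In Python, from workcell import * gives the robot as it stands. The module is installed in compiled form; this text tells all that it offers.
- The arm moves only by the tool carry_out, never from a script. Its arguments are lists of equal length, an entry for each row: "offset": the shift along the tool's x, y, z in cm, a list of three; "delta_rot": the turn, a rotation vector about the tool's x, y, z in degrees, a list of three. A call has exactly 5 rows; each row shifts and turns the commanded pose from where the row before left it, along the tool's axes as they then stand; what a row does not reach is not made up. A row lasts 1/12 s, in which the tool goes at most 41.7 mm and 7.16 degrees, less where a joint would pass 70% of its speed; a pose out of reach is approached as far as the arm can. A call is refused whole if a number of a shift passes 4.17 or a number of a turn 7.16, either way. A call with a gripper value outside its range is refused whole. "fingers" is the opening, from -1 (shut) to 1 (fully open), set as the call begins (left out, the last holds). The fingers move at their own pace and stop on an object; "newtons" is the grip in N (left out, the last holds). Time passes only in rows, so rows that do not move let the fingers close, or fill a call up. It gives the time, the measured TCP pose, the force and the opening at its end, in the units of the state.
- read_state(): the state, without advancing time (a new reading comes with each control period).
- read_camera(name): name is "scene" or "top" or "wrist"; returns (picture, depth): 400x640x3 uint8, red, green, blue; 400x640 float32, m along the optical axis (not along the pixel's ray), 0 where there is no reading.
- get_calibration(name): a dict with "fx", "fy", "cx", "cy" (pixels), "distortion" ([k1, k2, p1, p2, k3] as OpenCV has them; the pictures are not rectified), "R" (3x3) and "t" (3): a world point X has camera coordinates R X + t; the wrist camera has in their place "mount" (4x4, takes a point from camera to tool coordinates, whose origin is the TCP and whose axes are the tool frame's). Camera axes: x right, y down, z forward; pixel columns grow to the right and rows downward; lengths in m; the calibration is good to about 2 mm. A picture is of the moment at which its call begins: read the wrist's pose just before it. get_calibration takes no time and is no camera call.
- finish_job(): hands the job in, once; it reports no verdict.
The state is a dict: "time": time; "q": joint angles; "joint_vel": joint speeds; "joint_torque": joint torques, N m; "tool_pos": TCP position; "tcp_rot": TCP orientation; "wrist_force": force on the tool from outside, world axes, zero at the start; "torque": the same for the moment, N m; "width": opening from 0.0 (shut) to 1.0 (fully open).
Only numpy, scipy, OpenCV 4.12 (cv2) and the standard library are available. Lean on these libraries where they do the work, as an engineer would, in place of code of your own. Each camera call takes 0.05 s, during which the arm holds its last target. There are 200 camera calls.

TASK

Bring the framed glass plate forward over the viewing window by swinging the station's sprung feed lever all the way to its stop, then let the lever come back to rest. After that turn the turnbutton square across the frame's front edge to secure it. Do not touch the framed plate with the robot (the glass must stay clean) and do not shift or tip the other things on the bench.

Things in the scene. Friction and masses are not known exactly. Their poses are not given: they have to be found in the camera images.
- station: Fixed viewing station: grey metal base (x -80 to 105, y -118 to 218, 12 mm thick) with a channel along its y. Origin on the bench, on the channel's centre line; +y is the feed direction, -x the side of the lever's handle. Channel floor z = 12 mm, rails 124 mm apart, tops z = 22. Dark end block y 156 to 215, x -75 to 75, top z = 29. White light window near y = 98.
- lever (a joint): Feed lever, rad: 0 = sprung back at rest, 0.84 = at its stop. Flat steel arm, z = 29 to 37 mm, turning about a post at station (84, 0) mm. At 0 it points from the post to -x turned 0.42 rad towards -y; it swings clockwise from above to 0.42 rad towards +y. A roller under it, 86 mm from the post, pushes the plate's rear edge. 2 N at the handle to start, 8 N at the stop; let go, it swings back.
- lever_hinge (a point): Point on the lever's vertical turning axis, at the arm's height (z = 33 mm).
- lever_handle (a point): Middle of the lever's upright black handle, 175 mm from the turning axis, z = 72 mm. The handle is round, 20 mm across low down and 26 mm near the top, and stands from z = 37 to 95 mm; free space all round it above z = 40 mm.
- plate_frame: The loose framed glass plate in the channel: grey frame 120 (x) x 110 (y) x 14 mm with a clear pane, 220 g. Origin at the centre of its underside. It starts 31 to 52 mm along the station's +y; the lever at its stop brings it to 98 mm (3 mm short of the end block). The robot must not touch it.
- turnbutton (a joint): Turnbutton on the end block, rad, turning about a vertical axis at station (0, 185) mm: at 0 its long end points to station -x, along the end block; at 1.57 it points to station -y, square across the frame's front edge (counter-clockwise from above); range 0 to 1.60. It has light friction and stays where it is left.
- turnbutton_grip (a point): On the turnbutton's axis, z = 58 mm, in its upright grip blade: 12 mm thick, z = 38 to 72 mm, running along the bar from 20 mm behind the axis to 40 mm towards the long end.
- turnbutton_tip (a point): Long end of the turnbutton's flat steel bar (62 mm from the axis, 22 mm wide, z = 30 to 38 mm).
- solvent: Bystander: amber bottle, 56 mm across, 125 mm high. Origin under its middle.
- blower: Bystander: standing rubber dust blower, 60 mm across, 105 mm high. Origin under its middle.
- jar: Bystander: white jar with a steel lid, 60 mm across, 65 mm high. Origin under its middle.
- spare_frame: Bystander: another framed plate like the first, lying on the bench beside the station, 14 mm high. Leave it.
- brush: Bystander: brush lying on the bench, 160 mm long.
- wipes: Bystander: cardboard box 110 x 60 x 45 mm.
- cup: Bystander: white cup 64 mm across, 80 mm high.
Things that resemble listed ones, but are neither listed nor needed, are in the scene too. Leave any brown, pink or purple look-alike of the plate_frame alone.

How it is judged:
By the outcome, as a careful person would: the job done as asked, in the order asked, and still so for the second after the job is handed in, with the robot touching nothing.
It also fails if it takes over 54 s, if anything falls off the work surface, if the arm or the gripper's body presses on something with over 40 N, if the wrist force passes 120 N, or if a joint passes its speed limit or range.

## Working session

There is one attempt and no reset: what is moved stays moved. The work goes in short steps, Python scripts to look and compute and a tool call to move; the robot and the scene stay as the last step left them, time stands still between calls to the robot, and variables do not carry over. Pictures are saved under pics/ and viewed, about 8 in all and at most 12, crops included, and the job is handed in when it is done.

Besides the shell and the picture viewer there is one more tool, called after "Request:" by a JSON object that holds its "fn" and its "kwargs". carry_out: Moves the arm, as the interface text tells. Its arguments: {"type":"object","properties":{"offset":{"type":"array"},"delta_rot":{"type":"array"},"fingers":{"type":"number"},"newtons":{"type":"number"}},"required":["offset","delta_rot"]}

```bash
mkdir -p pics; python3 - <<'E'
from workcell import *
import cv2,numpy as np
s=read_state();print(s)
for n in("top","scene"):
    im,d=read_camera(n);cv2.imwrite(f"pics/{n}0.png",im[:,:,::-1]);np.save(f"pics/{n}0.npy",d)
    c=get_calibration(n);print(n,c)
print(get_calibration("wrist"))
E
```

```text
{'time': 0.0, 'q': array([ 1.28612816e+00,  2.64762881e-01,  1.60538995e+00, -3.76238215e-06,
        1.27371932e+00, -3.68901612e-02]), 'joint_vel': array([ 0.00204747,  0.00012214,  0.00108117, -0.00134813, -0.00025947,
        0.00064077]), 'joint_torque': array([ 2.51902755e-03, -5.15090811e+01, -3.67334640e+01,  3.04502482e-04,
        1.25300739e-02,  8.82135623e-06]), 'tool_pos': array([0.16533093, 0.65366963, 0.22994688]), 'tcp_rot': array([-1.02614908,  1.31817445,  1.02391992]), 'wrist_force': array([ 0.39431815,  0.27335197, -0.01356744]), 'torque': array([-0.00257755,  0.06736079, -0.00086051]), 'width': 0.9955512419397079}
top {'fx': 369.837310038966, 'fy': 369.837310038966, 'cx': 323.47300200861804, 'cy': 196.16583354768022, 'distortion': array([-0.03002823,  0.        ,  0.        ,  0.        ,  0.        ]), 'R': array([[ 0.00972367, -0.99989577,  0.01067248],
       [-0.99462515, -0.01077158, -0.10297952],
       [ 0.10308375, -0.00961378, -0.99462622]]), 't': array([-0.03305289,  0.54573517,  0.93498209])}
scene {'fx': 451.5566884496536, 'fy': 451.5566884496536, 'c
[... 184 characters left out ...]
508],
       [ 0.54135861,  0.49377519, -0.68052695],
       [-0.50006338, -0.46158676, -0.73271706]]), 't': array([ 0.36212061, -0.22672791,  1.52139876])}
{'fx': 279.43305270511576, 'fy': 279.43305270511576, 'cx': 322.57132603830536, 'cy': 199.04371609480734, 'distortion': array([-0.03721723,  0.        ,  0.        ,  0.        ,  0.        ]), 'mount': array([[ 1.55781988e-04, -2.90979056e-01,  9.56729410e-01,
        -1.41917707e-01],
       [ 5.19591070e-05, -9.56729418e-01, -2.90979067e-01,
         7.32972957e-02],
       [ 9.99999987e-01,  9.50401034e-05, -1.33922199e-04,
         1.24588748e-04],
       [ 0.00000000e+00,  0.00000000e+00,  0.00000000e+00,
         1.00000000e+00]])}
```

View pics/top0.png

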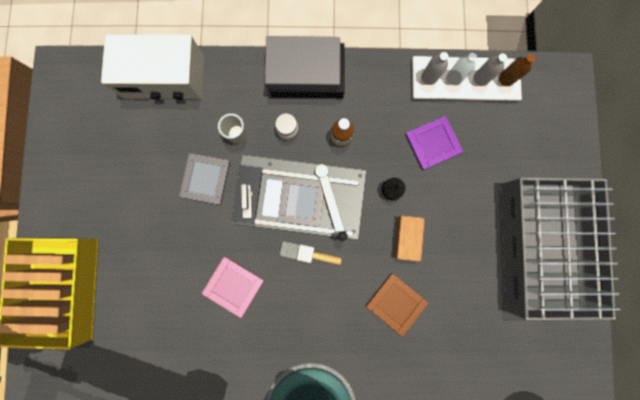

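View pics/scene0.png

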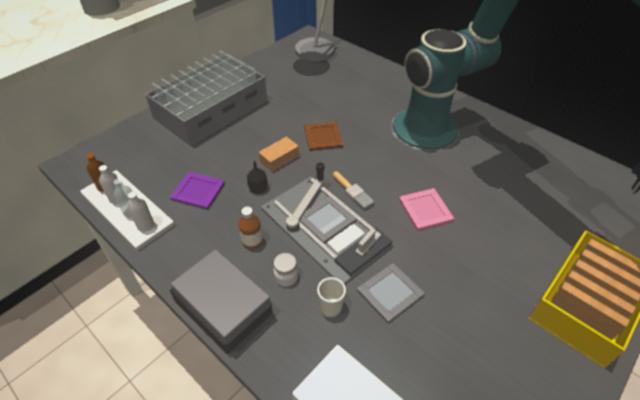

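The top view shows the station centre near (300,197), the lever post at (322,171), the handle at (341,236) and the turnbutton near (247,200). Station +y points image-left, which is about world +y.

```bash
cat > h.py <<'E'
from workcell import *
import cv2,numpy as np
from scipy.spatial.transform import Rotation as Ro
def ray(n,uv,z,pose=None):
    c=get_calibration(n);K=np.array([[c['fx'],0,c['cx']],[0,c['fy'],c['cy']],[0,0,1]])
    p=cv2.undistortPoints(np.array([[uv]],float),K,c['distortion'])[0,0]
    r=np.array([p[0],p[1],1.])
    if n=='wrist':
        R=Ro.from_rotvec(pose[1]).as_matrix();M=c['mount']
        o=pose[0]+R@M[:3,3];d=R@M[:3,:3]@r
    else:
        o=-c['R'].T@c['t'];d=c['R'].T@r
    return o+d*(z-o[2])/d[2]
E
python3 - <<'E'
import cv2
a=cv2.imread("pics/top0.png")[145:250,225:385];cv2.imwrite("pics/c1.png",cv2.resize(a,None,fx=5,fy=5,interpolation=cv2.INTER_CUBIC))
E
```

```text
(no output)
```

View pics/c1.png

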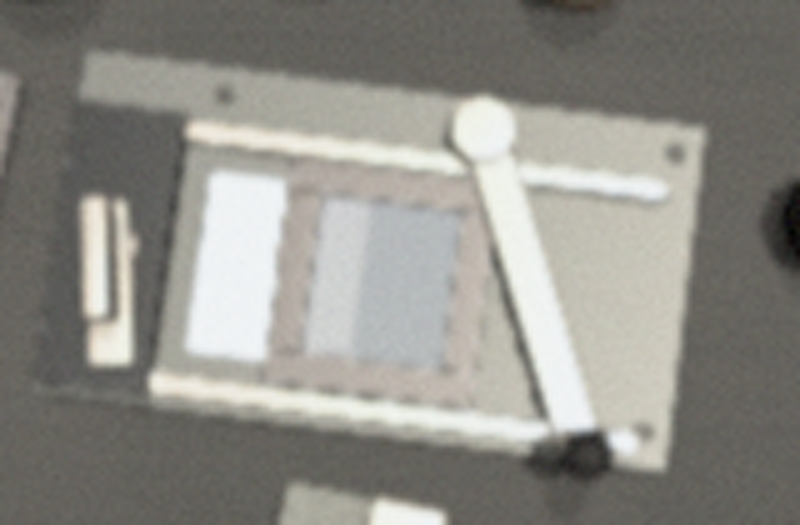

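The crop shows the base corners at (705,128), (665,470), (85,52) and (38,390), the post at (485,130), the handle top at (587,455), and the turnbutton blade running from (95,200) to (97,315).

```bash
cat >> h.py <<'E'
def fit(P,W):
    P=np.array(P,float);W=np.array(W,float)[:,:2]
    a=P-P.mean(0);b=W-W.mean(0)
    th=np.arctan2((a[:,0]*b[:,1]-a[:,1]*b[:,0]).sum(),(a*b).sum())
    R=np.array([[np.cos(th),-np.sin(th)],[np.sin(th),np.cos(th)]])
    t=W.mean(0)-R@P.mean(0);return th,R,t,W-(P@R.T+t)
E
python3 - <<'E'
from h import *
f=lambda u,v,z:ray('top',(u/5+225-.4,v/5+145-.4),z)
S=[(.105,-.118),(-.080,-.118),(.105,.218),(-.080,.218),(.084,0)]
W=[f(705,128,.012),f(665,470,.012),f(85,52,.012),f(38,390,.012),f(485,130,.04)]
th,R,t,e=fit(S,W);print(th,t,np.round(e*1e3,1))
hp=np.array([.084,0])+.175*np.array([-np.cos(.42),-np.sin(.42)])
print('handle pred',R@hp+t,'seen',f(587,455,.095),'blade',f(95,200,.072),f(97,315,.072))
for a in np.arange(0,.9,.12):
    b=.42-a;p=R@(np.array([.084,0])+.175*np.array([-np.cos(b),-np.sin(b)]))+t;print(round(a,2),p)
for q in(0,.185),(-.062,.185),(-.03,.185),(0,.155):print(q,R@q+t)
s=read_state();print(Ro.from_rotvec(s['tcp_rot']).as_matrix().round(3))
for n,u in dict(sol=(343,127),jar=(287,124),cup=(231,126),blow=(393,189)).items():print(n,ray('top',u,.09))
print('brush',ray('top',(283,250),.01),ray('top',(341,262),.01))
E
```

```text
-0.11376315546496692 [ 0.52853491 -0.01173522] [[-0.7  1.3]
 [ 1.2  1.7]
 [-1.4 -0.1]
 [ 1.5 -2.4]
 [-0.6 -0.6]]
handle pred [ 0.44513384 -0.07402845] seen [ 0.44450145 -0.07217751  0.095     ] blade [0.56834107 0.17230043 0.072     ] [0.51093059 0.16947451 0.072     ]
0.0 [ 0.44513384 -0.07402845]
0.12 [ 0.44001804 -0.0536741 ]
0.24 [ 0.43737568 -0.0328537 ]
0.36 [ 0.43724479 -0.0118667 ]
0.48 [0.43962723 0.00898503]
0.6 [0.44448876 0.02940161]
0.72 [0.45175943 0.04908938]
0.84 [0.46133468 0.06776519]
(0, 0.185) [0.54953573 0.17206893]
(-0.062, 0.185) [0.4879365  0.17910704]
(-0.03, 0.185) [0.51972965 0.17547447]
(0, 0.155) [0.54613019 0.14226285]
[[-0.001 -0.969  0.245]
 [-0.002  0.245  0.969]
 [-1.     0.    -0.002]]
sol [ 0.71329143 -0.07377883  0.09      ]
jar [0.71920157 0.06566659 0.09      ]
cup [0.71257485 0.20481394 0.09      ]
blow [ 0.55914806 -0.19699282  0.09      ]
brush [0.40529196 0.07683055 0.01      ] [ 0.37567141 -0.07505571  0.01      ]
```

Request:
{"fn": "carry_out", "kwargs": {"offset": [[0, -2.25, -3.2], [0, -2.25, -3.2], [0, -2.25, -3.2], [0, -2.25, -3.2], [0, -2.25, -3.2]], "delta_rot": [[0, 0, 0], [0, 0, 0], [0, 0, 0], [0, 0, 0], [0, 0, 0]]}}

```text
time: 0.52
tool_pos: [0.2354, 0.4696, 0.2304]
tcp_rot: [-1.026, 1.317, 1.025]
wrist_force: [1.5, 0.4, 1.2]
width: 1.003
```

Request:
{"fn": "carry_out", "kwargs": {"offset": [[0, -2.25, -3.2], [0, -2.25, -3.2], [0, -2.25, -3.2], [0, -2.25, -3.2], [0, -2.25, -3.2]], "delta_rot": [[0, 0, 0], [0, 0, 0], [0, 0, 0], [0, 0, 0], [0, 0, 0]]}}

```text
time: 0.93
tool_pos: [0.3051, 0.287, 0.2309]
tcp_rot: [-1.025, 1.316, 1.025]
wrist_force: [0.9, -0.3, 0.3]
width: 1.0
```

Request:
{"fn": "carry_out", "kwargs": {"offset": [[0, -2.25, -3.2], [0, -2.25, -3.2], [0, -2.25, -3.2], [0, -2.25, -3.2], [0, -2.25, -3.2]], "delta_rot": [[0, 0, 0], [0, 0, 0], [0, 0, 0], [0, 0, 0], [0, 0, 0]]}}

```text
time: 1.35
tool_pos: [0.3749, 0.1044, 0.2312]
tcp_rot: [-1.025, 1.316, 1.025]
wrist_force: [0.8, 1.0, 0.3]
width: 1.004
```

Request:
{"fn": "carry_out", "kwargs": {"offset": [[0, -2.25, -3.2], [0, -2.25, -3.2], [0, -2.25, -3.2], [0, -2.25, -3.2], [0, -2.25, -3.2]], "delta_rot": [[0, 0, 0], [0, 0, 0], [0, 0, 0], [0, 0, 0], [0, 0, 0]]}}

```text
time: 1.77
tool_pos: [0.4447, -0.0785, 0.231]
tcp_rot: [-1.024, 1.316, 1.024]
wrist_force: [0.5, 0.7, 1.5]
width: 1.001
```

Request:
{"fn": "carry_out", "kwargs": {"offset": [[0, 0, 0], [0, 0, 0], [0, 0, 0], [0, 0, 0], [0, 0, 0]], "delta_rot": [[7, 0, 0], [7, 0, 0], [7, 0, 0], [7, 0, 0], [7, 0, 0]]}}

```text
time: 2.18
tool_pos: [0.4444, -0.0767, 0.2307]
tcp_rot: [-0.551, 1.5, 0.552]
wrist_force: [-0.2, 0.3, 0.7]
width: 0.999
```

Request:
{"fn": "carry_out", "kwargs": {"offset": [[0, 0, 0], [0, 0, 0], [0, 0, 0], [0, 0, 0], [0, 0, 0]], "delta_rot": [[7, 0, 0], [7, 0, 0], [7, 0, 0], [7, 0, 0], [7, 0, 0]]}}

```text
time: 2.6
tool_pos: [0.4444, -0.0764, 0.2308]
tcp_rot: [-0.075, 1.57, 0.075]
wrist_force: [-0.4, 0.5, -0.1]
width: 1.004
```

Request:
{"fn": "carry_out", "kwargs": {"offset": [[0, 0, 0], [0, 0, 0], [0, 0, 0], [0, 0, 0], [0, 0, 0]], "delta_rot": [[7, 0, 0], [7, 0, 0], [7, 0, 0], [7, 0, 0], [7, 0, 0]]}}

```text
time: 3.02
tool_pos: [0.4444, -0.0763, 0.2308]
tcp_rot: [0.404, 1.534, -0.404]
wrist_force: [0.6, 0.3, 0.2]
width: 0.999
```

Request:
{"fn": "carry_out", "kwargs": {"offset": [[0, 0, 0], [0, 0, 0], [0, 0, 0], [0, 0, 0], [0, 0, 0]], "delta_rot": [[7, 0, 0], [7, 0, 0], [7, 0, 0], [7, 0, 0], [7, 0, 0]]}}

```text
time: 3.43
tool_pos: [0.4444, -0.0763, 0.2308]
tcp_rot: [0.876, 1.388, -0.876]
wrist_force: [-0.1, 0.1, 0.7]
width: 1.0
```

Request:
{"fn": "carry_out", "kwargs": {"offset": [[0, 0, 0], [0, 0, 0], [0, 0, 0], [0, 0, 0], [0, 0, 0]], "delta_rot": [[7, 0, 0], [7, 0, 0], [7, 0, 0], [7, 0, 0], [4.3, 0, 0]]}}

```text
time: 3.85
tool_pos: [0.4444, -0.0764, 0.2308]
tcp_rot: [1.296, 1.151, -1.297]
wrist_force: [-0.2, -0.5, -0.2]
width: 0.998
```

```bash
python3 - <<'E'
from h import *
s=read_state();im,d=read_camera('wrist');cv2.imwrite('pics/w1.png',im[:,:,::-1])
R=Ro.from_rotvec(s['tcp_rot']).as_matrix();print(s['time'],s['tool_pos'],s['q'],R.round(3),s['wrist_force'])
print('to handle cm',R.T@(np.array([.445,-.073,.052])-s['tool_pos'])*100)
E
```

```text
3.85 [ 0.44442865 -0.07635835  0.2307884 ] [-2.25416265e-01 -1.70692045e-01  2.05857471e+00  2.60746121e-05
  1.25461462e+00  1.46455591e+00] [[-0.001  0.993 -0.119]
 [ 0.    -0.119 -0.993]
 [-1.    -0.001 -0.   ]] [-0.16633225 -0.45060905 -0.24426452]
to handle cm [17.87885907  0.0328335  -0.33809049]
```

View pics/w1.png

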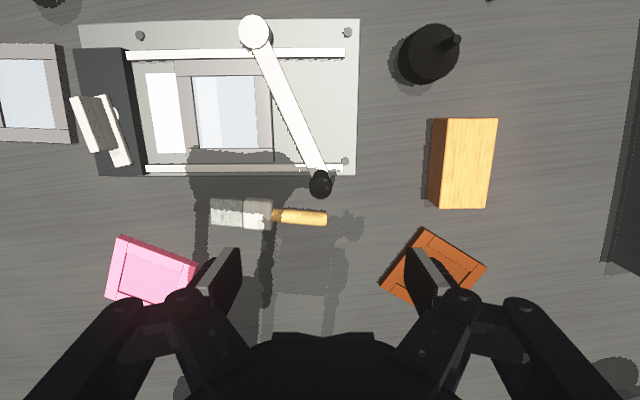

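The wrist view shows the handle top at (320,182), in the jaws' centre column. The turnbutton, at about (100,130), looks a little turned already. Going down around the handle.

Request:
{"fn": "carry_out", "kwargs": {"offset": [[3.6, 0, -0.3], [3.6, 0, 0], [3.6, 0, 0], [3.6, 0, 0], [3.4, 0, 0]], "delta_rot": [[0, 0, 0], [0, 0, 0], [0, 0, 0], [0, 0, 0], [0, 0, 0]]}}

```text
time: 4.32
tool_pos: [0.4445, -0.0733, 0.0515]
tcp_rot: [1.291, 1.155, -1.291]
wrist_force: [0.2, -0.8, -0.2]
width: 0.998
```

Request:
{"fn": "carry_out", "kwargs": {"offset": [[0, 0, 0], [0, 0, 0], [0, 0, 0], [0, 0, 0], [0, 0, 0]], "delta_rot": [[0, 0, 0], [0, 0, 0], [0, 0, 0], [0, 0, 0], [0, 0, 0]], "fingers": 0, "newtons": 20}}

```text
time: 4.73
tool_pos: [0.4476, -0.074, 0.0559]
tcp_rot: [1.294, 1.149, -1.289]
wrist_force: [0.2, 0.7, 0.8]
width: 0.499
```

Request:
{"fn": "carry_out", "kwargs": {"offset": [[0, 0, -0.4], [0, 0, -0.4], [0, 0, 0], [0, 0, 0], [0, 0, 0]], "delta_rot": [[0, 0, 0], [0, 0, 0], [0, 0, 0], [0, 0, 0], [0, 0, 0]]}}

```text
time: 5.15
tool_pos: [0.4463, -0.0654, 0.0536]
tcp_rot: [1.292, 1.153, -1.292]
wrist_force: [-0.5, -0.9, 0.3]
width: 0.499
```

Request:
{"fn": "carry_out", "kwargs": {"offset": [[0, -0.38, -0.91], [0, -0.32, -0.92], [0, -0.27, -0.94], [0, -0.22, -0.96], [0, -0.16, -0.97]], "delta_rot": [[0, 0, 0], [0, 0, 0], [0, 0, 0], [0, 0, 0], [0, 0, 0]]}}

```text
time: 5.57
tool_pos: [0.4358, -0.0167, 0.0527]
tcp_rot: [1.289, 1.156, -1.295]
wrist_force: [-5.3, -5.6, 3.9]
width: 0.499
```

Request:
{"fn": "carry_out", "kwargs": {"offset": [[0, -0.11, -0.97], [0, -0.06, -0.98], [0, 0, -0.98], [0, 0.06, -0.98], [0, 0.11, -0.97]], "delta_rot": [[0, 0, 0], [0, 0, 0], [0, 0, 0], [0, 0, 0], [0, 0, 0]]}}

```text
time: 5.98
tool_pos: [0.44, 0.0317, 0.052]
tcp_rot: [1.287, 1.157, -1.297]
wrist_force: [-4.4, -5.9, 1.4]
width: 0.505
```

Request:
{"fn": "carry_out", "kwargs": {"offset": [[0, 0.1, -0.56], [0, 0.1, -0.56], [0, 0.12, -0.55], [0, 0.15, -0.55], [0, 0.17, -0.55]], "delta_rot": [[0, 0, 0], [0, 0, 0], [0, 0, 0], [0, 0, 0], [0, 0, 0]]}}

```text
time: 6.4
tool_pos: [0.4488, 0.058, 0.0515]
tcp_rot: [1.286, 1.158, -1.299]
wrist_force: [-5.2, -7.8, 0.8]
width: 0.499
```

```bash
python3 - <<'E'
from h import *
s=read_state();im,d=read_camera('top');cv2.imwrite('pics/t2.png',cv2.resize(im[145:250,225:385,::-1],None,fx=5,fy=5,interpolation=cv2.INTER_CUBIC))
R=Ro.from_rotvec(s['tcp_rot']).as_matrix();print(s['tool_pos'],s['wrist_force'])
print('to stop+8mm cm',R.T@(np.array([.4613,.0678,.052])+[.001,.008,0]-s['tool_pos'])*100)
E
```

```text
[0.44877289 0.05796482 0.05153693] [-5.18421552 -7.75592843  0.82041072]
to stop+8mm cm [-0.06048351  1.14334747 -1.9240603 ]
```

View pics/t2.png

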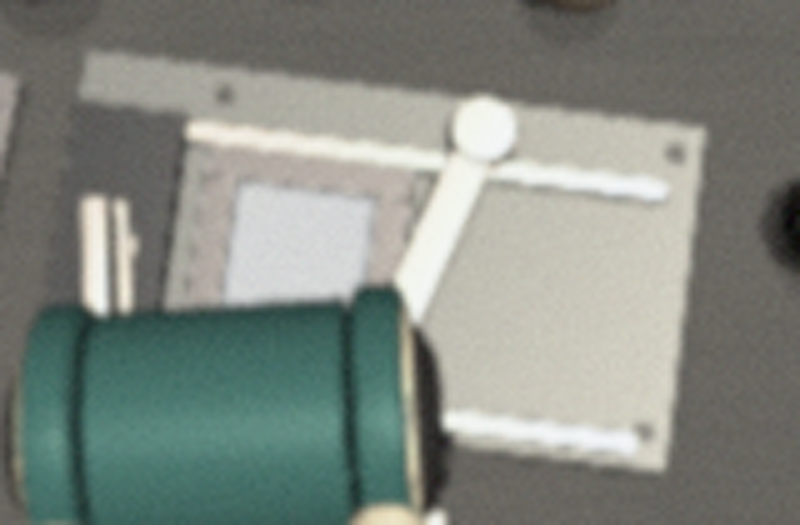

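The plate is nearly home and the lever has about 0.12 rad to go. Finishing the swing gently.

Request:
{"fn": "carry_out", "kwargs": {"offset": [[0, 0.22, -0.4], [0, 0.22, -0.4], [0, 0.22, -0.36], [0, 0.2, -0.3], [0, 0.1, -0.2]], "delta_rot": [[0, 0, 0], [0, 0, 0], [0, 0, 0], [0, 0, 0], [0, 0, 0]]}}

```text
time: 6.87
tool_pos: [0.4598, 0.0731, 0.0512]
tcp_rot: [1.285, 1.158, -1.299]
wrist_force: [-6.6, -6.9, 1.3]
width: 0.495
```

Request:
{"fn": "carry_out", "kwargs": {"offset": [[0, 0.05, -0.1], [0, 0.05, -0.1], [0, 0, -0.1], [0, 0, 0], [0, 0, 0]], "delta_rot": [[0, 0, 0], [0, 0, 0], [0, 0, 0], [0, 0, 0], [0, 0, 0]]}}

```text
time: 7.28
tool_pos: [0.4614, 0.0758, 0.0512]
tcp_rot: [1.286, 1.158, -1.299]
wrist_force: [-4.7, -6.6, -0.3]
width: 0.505
```

Request:
{"fn": "carry_out", "kwargs": {"offset": [[0, 0.05, -0.12], [0, 0.05, -0.12], [0, 0.05, -0.12], [0, 0, 0], [0, 0, 0]], "delta_rot": [[0, 0, 0], [0, 0, 0], [0, 0, 0], [0, 0, 0], [0, 0, 0]]}}

```text
time: 7.7
tool_pos: [0.4621, 0.0775, 0.0511]
tcp_rot: [1.282, 1.158, -1.302]
wrist_force: [-7.6, -13.7, 1.7]
width: 0.502
```

Request:
{"fn": "carry_out", "kwargs": {"offset": [[0, 0.04, -0.1], [0, 0.03, -0.1], [0, 0, 0], [0, 0, 0], [0, 0, 0]], "delta_rot": [[0, 0, 0], [0, 0, 0], [0, 0, 0], [0, 0, 0], [0, 0, 0]]}}

```text
time: 8.12
tool_pos: [0.4622, 0.078, 0.051]
tcp_rot: [1.278, 1.157, -1.304]
wrist_force: [-9.4, -19.4, 5.4]
width: 0.498
```

```bash
python3 - <<'E'
from h import *
im,d=read_camera('top');cv2.imwrite('pics/t3.png',cv2.resize(im[145:250,225:385,::-1],None,fx=5,fy=5,interpolation=cv2.INTER_CUBIC))
print(read_state()['wrist_force'])
E
```

```text
[ -9.70700017 -19.61525917   5.65651932]
```

View pics/t3.png

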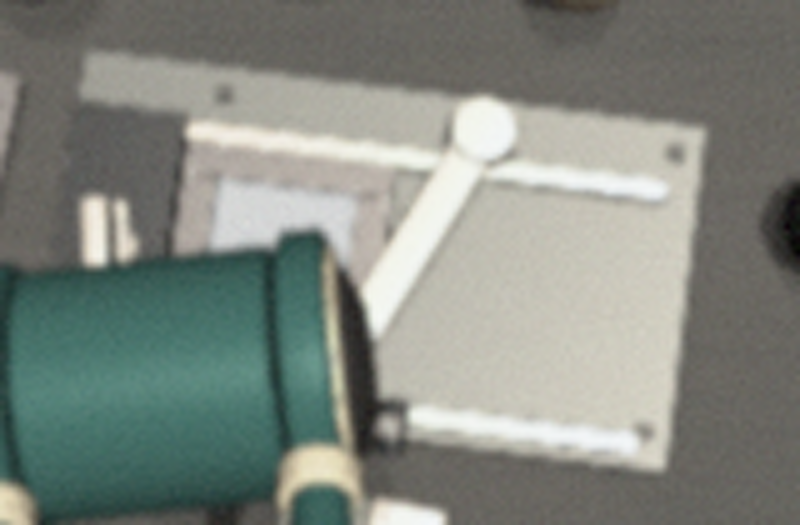

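The lever is at its stop: the force rose to 22 N with no further travel, and the plate is against its forward position. I'll lead the lever back along the arc.

Request:
{"fn": "carry_out", "kwargs": {"offset": [[0, -0.3, 0.6], [0, -0.37, 0.91], [0, -0.32, 0.92], [0, -0.27, 0.94], [0, -0.22, 0.96]], "delta_rot": [[0, 0, 0], [0, 0, 0], [0, 0, 0], [0, 0, 0], [0, 0, 0]]}}

```text
time: 8.58
tool_pos: [0.4476, 0.0397, 0.0522]
tcp_rot: [1.29, 1.154, -1.293]
wrist_force: [2.4, -6.6, -3.5]
width: 0.504
```

Request:
{"fn": "carry_out", "kwargs": {"offset": [[0, -0.16, 0.97], [0, -0.11, 0.97], [0, -0.06, 0.98], [0, 0, 0.98], [0, 0.06, 0.98]], "delta_rot": [[0, 0, 0], [0, 0, 0], [0, 0, 0], [0, 0, 0], [0, 0, 0]]}}

```text
time: 9.0
tool_pos: [0.441, -0.0081, 0.0533]
tcp_rot: [1.292, 1.153, -1.291]
wrist_force: [1.7, -4.0, -0.6]
width: 0.503
```

Request:
{"fn": "carry_out", "kwargs": {"offset": [[0, 0.11, 0.97], [0, 0.16, 0.97], [0, 0.22, 0.96], [0, 0.27, 0.94], [0, 0.32, 0.92]], "delta_rot": [[0, 0, 0], [0, 0, 0], [0, 0, 0], [0, 0, 0], [0, 0, 0]]}}

```text
time: 9.42
tool_pos: [0.4462, -0.0572, 0.0533]
tcp_rot: [1.293, 1.154, -1.292]
wrist_force: [0.7, -0.9, 0.1]
width: 0.5
```

```bash
python3 - <<'E'
from h import *
s=read_state();R=Ro.from_rotvec(s['tcp_rot']).as_matrix()
print('to rest handle cm',R.T@(np.array([.445,-.073,.052])-s['tool_pos'])*100,s['wrist_force'])
E
```

```text
to rest handle cm [0.12792839 0.06413562 1.58354577] [ 0.70234675 -0.88586262  0.14763999]
```

Request:
{"fn": "carry_out", "kwargs": {"offset": [[0, 0.05, 0.5], [0, 0.05, 0.5], [0, 0, 0.5], [0, 0, 0], [0, 0, 0]], "delta_rot": [[0, 0, 0], [0, 0, 0], [0, 0, 0], [0, 0, 0], [0, 0, 0]]}}

```text
time: 9.83
tool_pos: [0.4448, -0.0713, 0.0529]
tcp_rot: [1.293, 1.154, -1.293]
wrist_force: [0.7, -0.3, -0.6]
width: 0.498
```

Request:
{"fn": "carry_out", "kwargs": {"offset": [[0, 0, 0], [0, 0, 0], [0, 0, 0], [0, 0, 0], [0, 0, 0]], "delta_rot": [[0, 0, 0], [0, 0, 0], [0, 0, 0], [0, 0, 0], [0, 0, 0]], "fingers": 1}}

```text
time: 10.25
tool_pos: [0.4454, -0.0713, 0.0533]
tcp_rot: [1.292, 1.154, -1.292]
wrist_force: [-0.4, 0.5, -0.3]
width: 1.001
```

Request:
{"fn": "carry_out", "kwargs": {"offset": [[-3, 0, 0], [-3, 0, 0], [-3, 0, 0], [-3, 0, 0], [0, 0, 0]], "delta_rot": [[0, 0, 0], [0, 0, 0], [0, 0, 0], [0, 0, 0], [0, 0, 0]]}}

```text
time: 10.67
tool_pos: [0.4499, -0.0723, 0.1801]
tcp_rot: [1.296, 1.144, -1.284]
wrist_force: [1.3, -0.6, 0.1]
width: 0.998
```

```bash
python3 - <<'E'
from h import *
s=read_state();im,d=read_camera('wrist');cv2.imwrite('pics/w2.png',im[:,:,::-1]);np.savez('pics/w2',d=d,p=s['tool_pos'],r=s['tcp_rot'])
print(s['tool_pos'],s['wrist_force'],s['q'])
E
```

```text
[ 0.44988219 -0.0723141   0.18013599] [ 1.326187   -0.55181397  0.05105098] [-2.14078299e-01 -1.28749658e-01  2.11876831e+00  4.01922208e-05
  1.13974501e+00  1.46990494e+00]
```

View pics/w2.png

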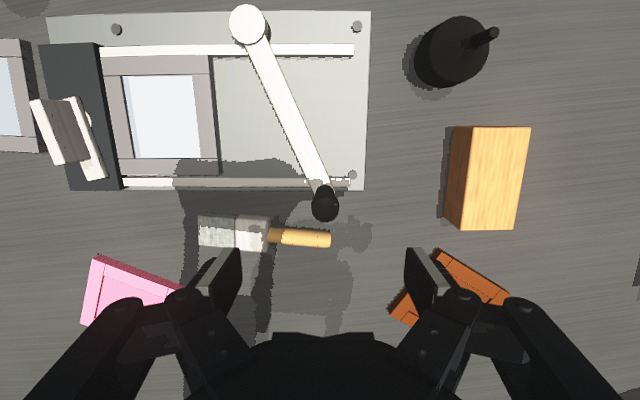

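The plate is forward against its position and the lever is back at rest. The turnbutton's bar end is at about (107,177), and its blade runs from (33,100) to (85,160). Measuring its angle.

```bash
python3 - <<'E'
from h import *
z=np.load('pics/w2.npz');P=(z['p'],z['r'])
f=lambda u,v,h:ray('wrist',(u,v),h,P)[:2]
sx=np.array([np.cos(-.1138),np.sin(-.1138)]);sy=np.array([-sx[1],sx[0]])
st=lambda w:((w-[.5285,-.0117])@np.array([sx,sy]).T*1e3).round(1)
for n,a in dict(barR0=(80,97,.038),barR1=(107,177,.038),barL1=(92,181,.038),blTL=(30,100,.072),blTR=(67,96,.072),blBL=(56,166,.072),blBR=(90,160,.072),blkR0=(97,42,.029),blkR1=(122,188,.029),platefront_l=(103,60,.026),handle=(325,194,.095)).items():
    print(n,st(f(*a)))
im=cv2.imread('pics/w2.png')[80:200,15:135];cv2.imwrite('pics/c4.png',cv2.resize(im,None,fx=5,fy=5,interpolation=cv2.INTER_CUBIC))
E
```

```text
barR0 [ 24.4 171. ]
barR1 [-56.5 159.5]
barL1 [-60.8 177.2]
blTL [ 20.5 190.3]
blTR [ 22.9 154.3]
blBL [-38.8 180.4]
blBR [-33.5 145.3]
blkR0 [ 75.7 150.2]
blkR1 [-70.8 152. ]
platefront_l [ 59.8 149.4]
handle [-59.8 -71.3]
```

View pics/c4.png

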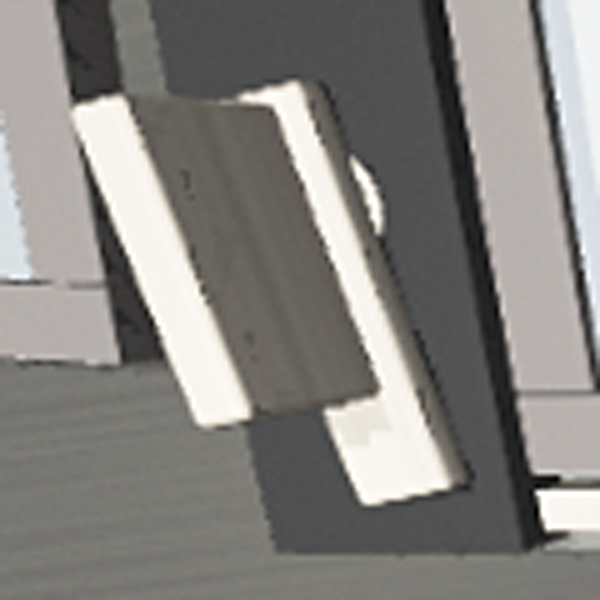

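The turnbutton stands at about 0.16 rad. I'll go above its axis with the jaws perpendicular to the blade.

Request:
{"fn": "carry_out", "kwargs": {"offset": [[0, 1.0, -3.63], [0, 1.0, -3.63], [0, 1.0, -3.63], [0, 1.0, -3.63], [0, 1.0, -3.63]], "delta_rot": [[0, 0, 0], [0, 0, 0], [0, 0, 0], [0, 0, 0], [0, 0, 0]]}}

```text
time: 11.13
tool_pos: [0.515, 0.1047, 0.1718]
tcp_rot: [1.291, 1.154, -1.294]
wrist_force: [1.6, -1.0, -0.3]
width: 0.999
```

Request:
{"fn": "carry_out", "kwargs": {"offset": [[0, 1.0, -3.63], [0, 1.0, -3.63], [0, 0, 0], [0, 0, 0], [0, 0, 0]], "delta_rot": [[0, 0, 0], [0, 0, 0], [-4.6, 0, 0], [-4.6, 0, 0], [0, 0, 0]]}}

```text
time: 11.55
tool_pos: [0.5427, 0.1739, 0.1713]
tcp_rot: [1.17, 1.235, -1.174]
wrist_force: [-0.3, -0.6, 0.3]
width: 1.0
```

```bash
python3 - <<'E'
from h import *
s=read_state();im,d=read_camera('wrist');cv2.imwrite('pics/w3.png',im[:,:,::-1]);np.savez('pics/w3',d=d,p=s['tool_pos'],r=s['tcp_rot'])
R=Ro.from_rotvec(s['tcp_rot']).as_matrix();print(s['tool_pos'],s['q'],R.round(3))
print('to axis cm',R.T@(np.array([.5495,.172,.044])-s['tool_pos'])*100)
E
```

```text
[0.5427019  0.17385766 0.17125565] [ 2.66340273e-01  1.14194147e-01  1.89480082e+00 -4.11134712e-05
  1.13583047e+00  1.78621374e+00] [[-0.003  0.999  0.051]
 [-0.001  0.051 -0.999]
 [-1.    -0.003  0.001]]
to axis cm [12.72354966  0.70955295  0.21088397]
```

View pics/w3.png

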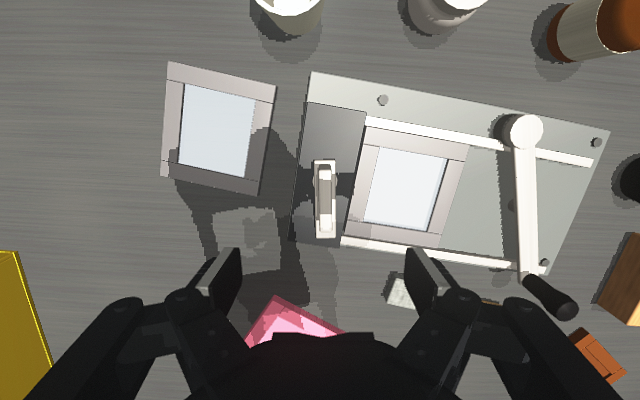

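The blade is vertical in the picture at column ~324, against a jaw centre of 322, so it is aligned. Descending to grip.

Request:
{"fn": "carry_out", "kwargs": {"offset": [[2.5, 0.7, 0.1], [3.0, 0, 0], [3.0, 0, 0], [2.7, 0, 0], [1.5, 0, 0]], "delta_rot": [[0, 0, 0], [0, 0, 0], [0, 0, 0], [0, 0, 0], [0, 0, 0]]}}

```text
time: 12.02
tool_pos: [0.5476, 0.1709, 0.042]
tcp_rot: [1.173, 1.233, -1.182]
wrist_force: [-0.6, 0.4, 0.1]
width: 0.995
```

Request:
{"fn": "carry_out", "kwargs": {"offset": [[0, 0, 0], [0, 0, 0], [0, 0, 0], [0, 0, 0], [0, 0, 0]], "delta_rot": [[0, 0, 0], [0, 0, 0], [0, 0, 0], [0, 0, 0], [0, 0, 0]], "fingers": -1, "newtons": 30}}

```text
time: 12.43
tool_pos: [0.5523, 0.1727, 0.0482]
tcp_rot: [1.177, 1.229, -1.172]
wrist_force: [-0.7, 0.1, 0.6]
width: 0.3
```

Request:
{"fn": "carry_out", "kwargs": {"offset": [[0, 0, 0], [0, 0, 0], [0, 0, 0], [0, 0, 0], [0, 0, 0]], "delta_rot": [[0, 0, 0], [0, 0, 0], [0, 0, 0], [0, 0, 0], [0, 0, 0]]}}

```text
time: 12.85
tool_pos: [0.5519, 0.1723, 0.0479]
tcp_rot: [1.175, 1.229, -1.173]
wrist_force: [-0.7, -3.2, 5.8]
width: 0.133
```

Request:
{"fn": "carry_out", "kwargs": {"offset": [[0, -0.2, 0], [0, 0, 0], [0, 0, 0], [0, 0, 0], [0, 0, 0]], "delta_rot": [[-5, 0, 0], [-5, 0, 0], [-5, 0, 0], [-5, 0, 0], [-5, 0, 0]]}}

```text
time: 13.27
tool_pos: [0.5516, 0.1729, 0.048]
tcp_rot: [0.846, 1.397, -0.839]
wrist_force: [3.7, 0.2, 1.1]
width: 0.134
```

Request:
{"fn": "carry_out", "kwargs": {"offset": [[0, 0, 0], [0, 0, 0], [0, 0, 0], [0, 0, 0], [0, 0, 0]], "delta_rot": [[-5, 0, 0], [-5, 0, 0], [-5, 0, 0], [-5, 0, 0], [-5, 0, 0]]}}

```text
time: 13.68
tool_pos: [0.5512, 0.1734, 0.048]
tcp_rot: [0.51, 1.506, -0.503]
wrist_force: [3.2, 3.0, 2.5]
width: 0.134
```

Request:
{"fn": "carry_out", "kwargs": {"offset": [[0, 0, 0], [0, 0, 0], [0, 0, 0], [0, 0, 0], [0, 0, 0]], "delta_rot": [[-5, 0, 0], [-5, 0, 0], [-5, 0, 0], [-5, 0, 0], [-5, 0, 0]]}}

```text
time: 14.1
tool_pos: [0.5505, 0.1737, 0.048]
tcp_rot: [0.168, 1.561, -0.163]
wrist_force: [0.5, 3.2, 4.3]
width: 0.134
```

```bash
python3 - <<'E'
from h import *
s=read_state();R=Ro.from_rotvec(s['tcp_rot']).as_matrix();print(np.degrees(np.arctan2(R[1,2],R[0,2])),s['wrist_force'],s['torque'],s['q'])
E
```

```text
-12.102279359070875 [0.46988026 3.19235586 4.30457902] [ 0.52201627  0.03627186 -0.06324046] [0.26157363 0.25878155 1.97838786 0.00198485 0.90006607 0.4715626 ]
```

Request:
{"fn": "carry_out", "kwargs": {"offset": [[0, 0, 0], [0, 0, 0], [0, 0, 0], [0, 0, 0], [0, 0, 0]], "delta_rot": [[-3, 0, 0], [-2.8, 0, 0], [0, 0, 0], [0, 0, 0], [0, 0, 0]]}}

```text
time: 14.52
tool_pos: [0.5504, 0.1737, 0.048]
tcp_rot: [0.093, 1.565, -0.088]
wrist_force: [0.6, 4.4, 6.1]
width: 0.135
```

Request:
{"fn": "carry_out", "kwargs": {"offset": [[0, 0, 0], [0, 0, 0], [0, 0, 0], [0, 0, 0], [0, 0, 0]], "delta_rot": [[0, 0, 0], [0, 0, 0], [0, 0, 0], [0, 0, 0], [0, 0, 0]], "fingers": 1}}

```text
time: 14.93
tool_pos: [0.5482, 0.172, 0.0457]
tcp_rot: [0.089, 1.57, -0.09]
wrist_force: [0.5, -0.1, 0.2]
width: 0.834
```

Request:
{"fn": "carry_out", "kwargs": {"offset": [[0, 0, 0], [-2, 0, 0], [-3, 0, 0], [-3, 0, 0], [-3, 0, 0]], "delta_rot": [[0, 0, 0], [0, 0, 0], [0, 0, 0], [0, 0, 0], [0, 0, 0]]}}

```text
time: 15.35
tool_pos: [0.5481, 0.1721, 0.1568]
tcp_rot: [0.089, 1.57, -0.09]
wrist_force: [1.0, -1.0, 0.6]
width: 1.0
```

Request:
{"fn": "carry_out", "kwargs": {"offset": [[-3, 0, 0], [-3, 0, 0], [-3, 0, 0], [0, 0, 0], [0, 0, 0]], "delta_rot": [[0, 0, 0], [0, 0, 0], [0, 0, 0], [0, 0, 0], [0, 0, 0]]}}

```text
time: 15.77
tool_pos: [0.5503, 0.1727, 0.2492]
tcp_rot: [0.09, 1.564, -0.088]
wrist_force: [-0.1, -0.3, -1.0]
width: 0.998
```

```bash
python3 - <<'E'
from h import *
s=read_state();im,d=read_camera('wrist');cv2.imwrite('pics/w4.png',im[:,:,::-1]);np.savez('pics/w4',d=d,p=s['tool_pos'],r=s['tcp_rot'])
R=Ro.from_rotvec(s['tcp_rot']).as_matrix();print(s['tool_pos'],np.degrees(np.arctan2(R[1,2],R[0,2])))
E
```

```text
[0.55033781 0.17266431 0.24917282] -6.509270680198234
```

View pics/w4.png

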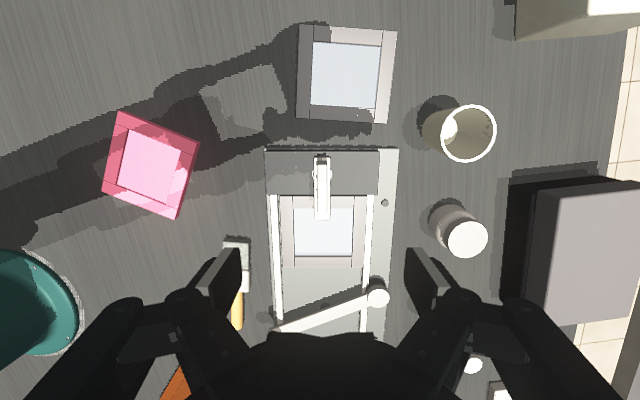

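The bar is vertical in the picture, from (322,155) to (322,220), across the frame's front edge. The plate is at the block, the lever is at rest and the bystanders are in place. Handing in.

```bash
python3 -c "
from h import *
z=np.load('pics/w4.npz');P=(z['p'],z['r'])
sx=np.array([np.cos(-.1138),np.sin(-.1138)]);sy=np.array([-sx[1],sx[0]])
st=lambda u,v,h:((ray('wrist',(u,v),h,P)[:2]-[.5285,-.0117])@np.array([sx,sy]).T*1e3).round(1)
print('tip',st(323,219,.038),'frame rear',st(293,267,.026),st(354,267,.026))
print(finish_job())"
```

```text
tip [  3.3 124.7] frame rear [-40.8  44.4] [49.3 44.2]
the job is handed in; nothing more can be done
None
```

The job is done and handed in at about 16 s of the 54 s. No verdict is reported.

- **Lever:** I swung it with the fingers loosely around the handle until it met its stop. The force there rose to about 22 N with no further travel. I then led it back along the same arc, and the force on the fingers fell to about zero.
- **Turnbutton:** It started at about 0.16 rad. I gripped its blade on the axis, turned it about 81° in place, released it and lifted clear.

**Last checks:**
- **Plate:** The last wrist picture shows the plate forward. Its rear edge measured y ≈ 44 mm, against 43 mm expected at the 98 mm position.
- **Turnbutton:** Its tip measured at station (3, 125) mm, against (0, 123) expected. The tool's yaw at release matched 1.57 rad.
- **Lever and bystanders:** In the last two wrist pictures the lever is at rest. The bystanders still in view look undisturbed; I compared them by eye only.
- **Contact:** The fingers stayed above z = 40 mm throughout and the plate's top is at 26 mm, so I do not believe the robot touched it.
- **Disagreement:** A ray to the handle top from the wrist camera, during the turnbutton measurement, came out about 30 mm from where the lever's rest position puts it. I put this down to the pixel I picked on the leaning handle and did not follow it up. The lever itself looks back at rest in that picture and the later ones.

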